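# Eject a charged cap cassette and load it into the capper infeed

## Task

The cap cassette in the sloping charging jig is full. Press the jig's spring ejector slide all the way in so that the cassette is pushed out, let the slide spring back, then draw the cassette out by its handle, lay it on the open foot of the capper's infeed ramp, handle end towards you, and push it up under the cover until it rests squarely against the top stop. Keep the cassette face up so that the caps stay in, and do not disturb the other things on the table.

Things in the scene. Friction and masses are not known exactly. Their poses are not given: they have to be found in the camera images.
- cassette: Loose grey cap cassette, about 0.13 kg: a flat block 90 long (own x), 60 wide (own y), 18 thick, with three rows of orange caps in its top and a handle bar standing across one end (its -x end). Origin: centre of the underside; z out of the top. At the start it sits in the jig under the white plate, handle end uphill; the plate and guards hug the handle, so it cannot be gripped there.
- handle (a point): Middle of the top of the cassette's handle bar, 38 mm above the underside. The bar is 12 thick (along the cassette), 40 wide, stands 20 above the block, and its middle lies 35 from the cassette's centre, 10 from the handle end: grip it across its 12 mm, fingers before and behind it, square to the cassette's top.
- jig_bed (a point): Point of the sloping bed of the charging jig (fixed grey wedge 92 wide) under the middle of the charged cassette. x runs uphill along the channel (27 degrees above level, about towards the robot's right), z square out of the bed (27 degrees from vertical). Channel 62 wide between rails 14 high. The bed runs from x = -154 to +75 mm; the upper end is open: the cassette comes out there.
- jig_plate (a point): Middle of the upper edge of the jig's white charging plate, on its top, 38 mm above the bed, 26 uphill of jig_bed; same axes. The plate runs 73 downhill from here; two guards, 46 apart, flank the handle for 18 uphill. At 29 uphill a sprung roller in the rail on the +y side holds the cassette in; it gives way at a few N, then presses on the cassette's side and keeps it from sliding back.
- ejector (a joint): Spring ejector slide at the lower end of the jig's channel: 0 at rest, grows as it is pushed uphill along the channel (jig +x), 0.042 m fully in. The spring gives 3.5 N at rest, 6.5 N fully in; a full press with the cassette takes 8 to 10 N. It lifts the cassette 41 mm up the channel, leaving a gap of 44 mm between plate and handle; it stays there when the slide springs back.
- ejector_pad (a point): Where to push the slide: middle of the downhill face of its upright black finger plate, 46 wide, 8 thick, from 5 to 47 mm above the bed; this point is 33 above the bed and moves with the slide; same axes as jig_bed. Downhill of it a bracket and a spring barrel stand up to 19 above the bed: push uphill with closed fingers, their tips higher than that.
- ramp_stop (a point): Foot of the face of the top stop of the infeed ramp, on the bed's middle line. The ramp is a fixed grey wedge 110 wide rising away from the robot at 9 degrees: x up the ramp, y to its left, z square out of the bed. Loaded, the cassette's plain end touches the stop (27 high), its centre at x = -45 mm. Friction (about 0.6) holds it on the slope.
- ramp_foot (a point): Middle of the open foot end of the ramp's bed, 215 mm down the ramp from the stop, 12 above the table; same axes as ramp_stop. Aluminium rails 14 high flank the bed: 92 apart here, narrowing over 110 mm to 66 apart, then straight up to the stop. The foot is open above for 145 mm.
- ramp_cover (a point): Middle of the lower edge of the clear cover over the ramp's upper end, on its top side: 70 mm before the stop, 33 above the bed; same axes as ramp_stop. The cover is 5 thick; the cassette's block passes under it but the handle does not and stays outside, 4 mm below this edge when loaded. Three short spouts on the cover reach 53 above the bed.
- tube_mid: Bystander: capped orange tube, 98 long, 20 across, lying loose on the table between the jig and the ramp. Sizes in mm; origin: centre of its underside.
- tube_right: Bystander: capped orange tube like the other, lying on the table to the right of the ramp. Sizes in mm; origin: centre of its underside.
- stamp: Bystander: hand stamp with a wooden foot 52 x 27 and a black knob, 70 high, standing to the right of the ramp, farther back. Sizes in mm; origin: centre of its underside.
- roll: Bystander: white label roll lying flat, 68 across, 32 high, to the left of the jig. Sizes in mm; origin: centre of its underside.
- tape: Bystander: roll of brown packing tape lying flat, 96 across, 48 high, far right. Sizes in mm; origin: centre of its underside.
- gauge_1: Bystander: flat grey gauge plate with two holes, 75 x 34 x 6, lying left of the jig near the front edge. Sizes in mm; origin: centre of its underside.
- rack: Bystander: small grey block 66 x 66 x 36 with three orange tubes standing in it (102 high in all), left of the jig. Sizes in mm; origin: centre of its underside.

How it is judged:
On the way, in this order (a step that is already met when the one before it is completed fails the run):
1. The ejector slide is pressed in and the cassette stands out of the jig (value of joint ejector above 0.034 m and x of cassette in the frame of jig_bed above 0.03 m), for 0.05 s.
2. The cassette lies on the ramp, still short of the top stop (angle between the z axis of cassette and the z axis of ramp_stop, either way round below 0.09 rad and z of cassette in the frame of ramp_stop between -0.004 and 0.006 m and x of cassette in the frame of ramp_stop between -0.2 and -0.075 m and y of cassette in the frame of ramp_stop between -0.025 and 0.025 m and angle between the x axis of cassette and the x axis of ramp_stop, either way round below 0.3 rad), for 0.1 s.
At the end, for the whole second after the job is handed in: The cassette lies flat on the ramp's bed between the rails (within 8 mm of the middle and 5 degrees of straight), its plain end within 5 mm of the top stop, at rest and let go; the ejector slide has sprung back to within 6 mm of rest (angle between the z axis of cassette and the z axis of ramp_stop, either way round below 0.09 rad and z of cassette in the frame of ramp_stop between -0.004 and 0.006 m and x of cassette in the frame of ramp_stop above -0.05 m and y of cassette in the frame of ramp_stop between -0.008 and 0.008 m and angle between the x axis of cassette and the x axis of ramp_stop, either way round below 0.09 rad and linear speed of cassette below 0.01 m/s and value of joint ejector below 0.006 m); the robot touches nothing.
It fails at once if The cassette was tipped more than 57 degrees (the caps fall out) (angle between cassette's own z axis and vertical above 1 rad).
It fails at once if One of the bystanders (tubes, stamp, label roll, tube rack, tape roll, gauge) was moved by more than 30 mm (distance of any of tube_mid, tube_right, stamp, roll, tape, gauge_1, rack from where it was at the start of the episode above 0.03 m).
It also fails if it takes over 64 s, if anything falls off the work surface, if the arm or the gripper's body presses on something with over 40 N, if the wrist force passes 120 N, or if a joint passes its speed limit or range.

## Robot

A 6-joint arm with a two-finger parallel gripper is mounted at the origin on a cart in front of the work surface, level with it; the furniture and walls round the work are solid. World frame = base frame: x ahead of the robot, y to its left, z up, the work surface at z = 0. Lengths are in m, angles in rad, forces in N, time in s.
With the tool pointing down it reaches from about 0.325 to 0.85 m from the base axis. Payload 4.4 kg.
Tool frame: the origin (TCP) lies on the centre line of the jaws, within the pads' length; the fingertips stand nose_length ahead of it and the grasp point (between the pads) lies 11 mm behind it (nose_length is the distance from the TCP to the fingertips, in m); x points along the fingers, y is the direction in which the jaws open and shut, and the axes are right-handed (so a half turn about x gives the same grasp; the last joint's range is limited). The gripper opens to 94 mm and grips with 3 to 60 N. Pads are 16 mm wide; open, the fingers measure 119 mm over their backs; the gripper's body (75 mm by 177 mm) begins 78 mm behind the grasp point.
Start: joints at [-1.315, 0.207, 1.542, -0, 1.393, -0.15], TCP at [0.227, -0.528, 0.213] pointing down, gripper open.
Joint ranges: [-2.73, 2.73], [-0.86, 2.22], [0.23, 2.46], [-1.11, 4.25], [0.08, 2.63], [-2.82, 2.82]. Speed limits (rad/s): [2.79, 2.79, 3.14, 3.14, 3.14, 3.14].

## Interface

Orientations are given as [roll, pitch, yaw] about the fixed x, y, z axes, in that order (R = Rz(yaw) Ry(pitch) Rx(roll)).
In Python, from workcell import * gives the robot as it stands. Calls block until the motion is done:
- goto(position, orientation): joint-space move of the TCP to a pose.
- servo_line(position, speed=0.15, ori=None): straight line of the TCP; ori=None keeps the orientation; speed is the mean speed in m/s.
- move_j(angles): joint-space move.
- set_gripper(opening, f_grip=None): finger opening in m; f_grip is the grip in N (None keeps the last); returns when the fingers have stopped.
- dwell(seconds).
- inverse_kinematics(position, orientation): joint angles nearest the present ones, or None.
- capture(name): name is "scene" or "top" or "wrist"; returns a dict with "pixels" (400x640x3 uint8, blue, green, red), "fx", "fy", "cx", "cy" (pixels), "origin" and "rotation" of the camera in the world; the wrist camera has in their place "mount" (4x4, takes a point from camera to tool coordinates, whose origin is the TCP and whose axes are the tool frame's). Camera axes: x right, y down, z forward; pixel columns grow to the right and rows downward; lengths in m; the calibration is good to about 2 mm. A picture is of the moment at which its call begins: read the wrist's pose just before it. There is no depth.
A pose or a line that the arm cannot do raises IKError and nothing moves.
- close_job(): hands the job in, once; it reports no verdict.
Readings, each from a call of its own:
- get_clock(): time.
- get_q(): joint angles.
- get_joint_vel(): joint speeds.
- get_joint_torque(): joint torques, N m.
- get_tool_pos(): TCP position.
- get_eef_rot(): TCP orientation.
- get_wrist_force(): force on the tool from outside, world axes, zero at the start.
- get_ft_torque(): the same for the moment, N m.
- get_gripper_width(): finger opening in m.
Only numpy, scipy, OpenCV 4.12 (cv2) and the standard library are available. Lean on these libraries where they do the work, as an engineer would, in place of code of your own. Each camera call takes 0.05 s, during which the arm holds its last target.

## Working session

There is one attempt and no reset: what is moved stays moved. The work goes in short steps, each a Python script; the robot and the scene stay as the last script left them, time stands still between calls to the robot, and variables do not carry over. Pictures are saved under pics/ and viewed, and the job is handed in when it is done.

```bash
mkdir -p pics; ls
python3 - <<'E'
from workcell import *
import cv2
for n in ["scene","top","wrist"]:
    d=capture(n); cv2.imwrite(f"pics/{n}0.png",d["pixels"])
    print(n,{k:(v if k!="pixels" else 0) for k,v in d.items()})
print(get_clock(),get_tool_pos(),get_eef_rot(),get_wrist_force())
import workcell; print([x for x in dir(workcell) if not x.startswith('_')])
E
```

```text
pics
scene {'pixels': 0, 'fx': 408.54846901670015, 'fy': 408.54846901670015, 'cx': 321.5195794227904, 'cy': 200.83031295094167, 'origin': array([-0.44632814, -0.95487688,  0.72336005]), 'rotation': array([-1.98340944,  0.01906126, -0.80135885])}
top {'pixels': 0, 'fx': 380.8312441637529, 'fy': 380.8312441637529, 'cx': 319.1110760153497, 'cy': 202.37328900473142, 'origin': array([0.29606147, 0.01954289, 1.60395824]), 'rotation': array([-2.9883558 , -0.0090518 , -1.59266348])}
wrist {'pixels': 0, 'fx': 358.7153827741849, 'fy': 358.7153827741849, 'cx': 319.4895136249148, 'cy': 203.33466353051512, 'mount': array([[-1.54488829e-04, -2.44431161e-01,  9.69666635e-01,
        -1.70087699e-01],
       [ 9.99999556e-01,  8.63739648e-04,  3.77050867e-04,
         9.53714947e-04],
       [-9.29702499e-04,  9.69666263e-01,  2.44430919e-01,
        -6.97345819e-02],
       [ 0.00000000e+00,  0.00000000e+00,  0.00000000e+00,
         1.00000000e+00]])}
0.15 [ 0.22680974 -0.52770825  0.21254816] [-1.73451337  1.56900161  1.81284581] [ 0.30654074 -0.12253087  0.57812855]
['IKError', 'capture', 'close_job', 'dwell', 'get_clock', 'get_eef_rot', 'get_ft_torque', 'get_gripper_width', 'get_joint_torque', 'get_joint_vel', 'get_q', 'get_tool_pos', 'get_wrist_force', 'goto', 'inverse_kinematics', 'move_j', 'nose_length', 'servo_line', 'set_gripper']
```

View pics/scene0.png

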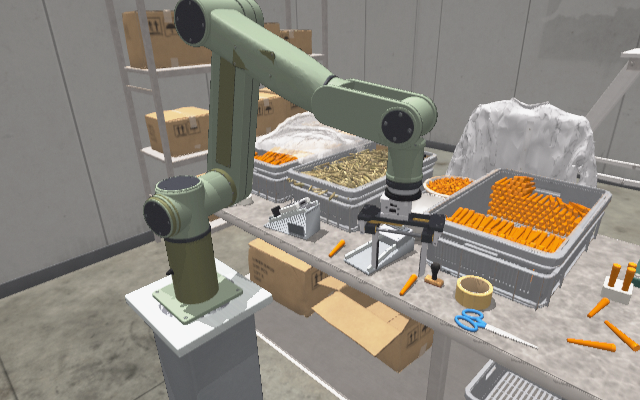

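View pics/top0.png

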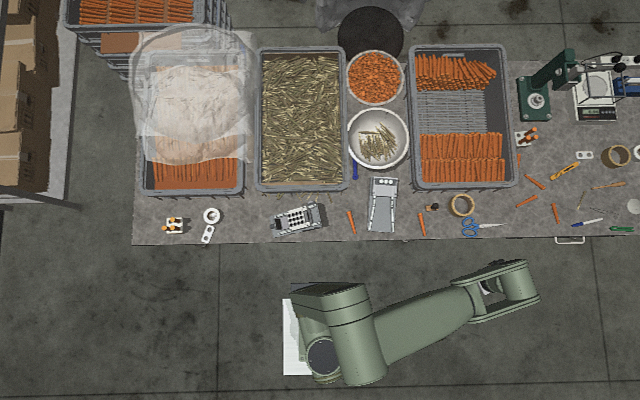

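View pics/wrist0.png

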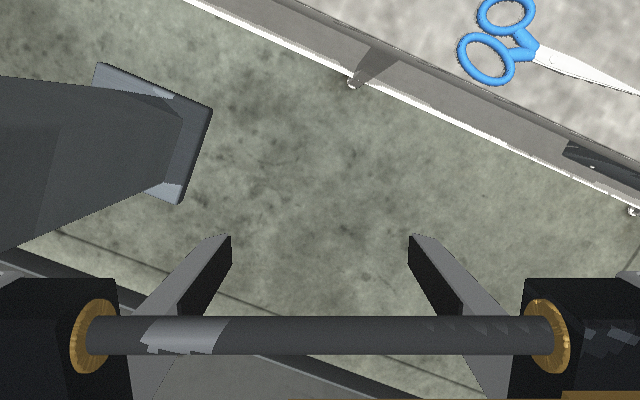

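```bash
python3 - <<'E'
import cv2
from workcell import nose_length
print(nose_length)
im=cv2.imread("pics/top0.png")
E
python3 -c "
import cv2
im=cv2.imread('pics/top0.png')
cv2.imwrite('pics/topj.png',cv2.resize(im[90:240,170:350],None,fx=4,fy=4,interpolation=cv2.INTER_CUBIC))
cv2.imwrite('pics/topr.png',cv2.resize(im[60:240,310:450],None,fx=3.3,fy=3.3,interpolation=cv2.INTER_CUBIC))
im=cv2.imread('pics/scene0.png')
cv2.imwrite('pics/scenej.png',cv2.resize(im[100:290,100:360],None,fx=3,fy=3,interpolation=cv2.INTER_CUBIC))
"
```

```text
0.008
```

```bash
cat > h.py <<'E'
from workcell import *
import numpy as np, cv2
from scipy.spatial.transform import Rotation as R
def rot(rpy): return R.from_euler('xyz',rpy).as_matrix()
def cam(n,name):
    p=np.array(get_tool_pos()); r=np.array(get_eef_rot())
    d=capture(n)
    if n=="wrist":
        T=np.eye(4);T[:3,:3]=rot(r);T[:3,3]=p
        T=T@d["mount"]; o,Rm=T[:3,3],T[:3,:3]
    else: o,Rm=np.array(d["origin"]),rot(d["rotation"])
    np.savez("pics/"+name+".npz",o=o,R=Rm,f=np.array([d["fx"],d["fy"],d["cx"],d["cy"]]))
    cv2.imwrite("pics/"+name+".png",d["pixels"])
class C:
    def __init__(s,name):
        z=np.load("pics/"+name+".npz"); s.o,s.R,s.f=z["o"],z["R"],z["f"]
    def ray(s,u,v):
        d=s.R@np.array([(u-s.f[2])/s.f[0],(v-s.f[3])/s.f[1],1]); return d/np.linalg.norm(d)
    def atz(s,u,v,z=0):
        d=s.ray(u,v); return s.o+d*(z-s.o[2])/d[2]
    def proj(s,P):
        q=(np.atleast_2d(P)-s.o)@s.R
        return q[:,:2]/q[:,2:]*s.f[:2]+s.f[2:]
E
python3 - <<'E'
from h import *
cam("top","top1");cam("scene","scene1")
c=C("top1")
for n,u,v in [("jigL",271,225),("jigR",326,208),("rampfootL",368,231),("rampfootR",392,231),("ramptopL",371,178),("rTopR",398,178),("tubemid",351,222),("tuber",421,223),("stamp",432,207),("tape",462,205),("roll",212,216),("edge",300,243),("base",320,355),("bowl",378,170)]:
    print(n,c.atz(u,v,0).round(3))
E
```

```text
jigL [0.451 0.205 0.   ]
jigR [ 0.519 -0.029  0.   ]
rampfootL [ 0.417 -0.204  0.   ]
rampfootR [ 0.415 -0.305  0.   ]
ramptopL [ 0.645 -0.226  0.   ]
rTopR [ 0.643 -0.343  0.   ]
tubemid [ 0.457 -0.133  0.   ]
tuber [ 0.446 -0.43   0.   ]
stamp [ 0.514 -0.481  0.   ]
tape [ 0.52 -0.61  0.  ]
roll [0.494 0.454 0.   ]
edge [0.373 0.083 0.   ]
base [-0.076  0.01   0.   ]
bowl [ 0.68  -0.258  0.   ]
```

View pics/topj.png

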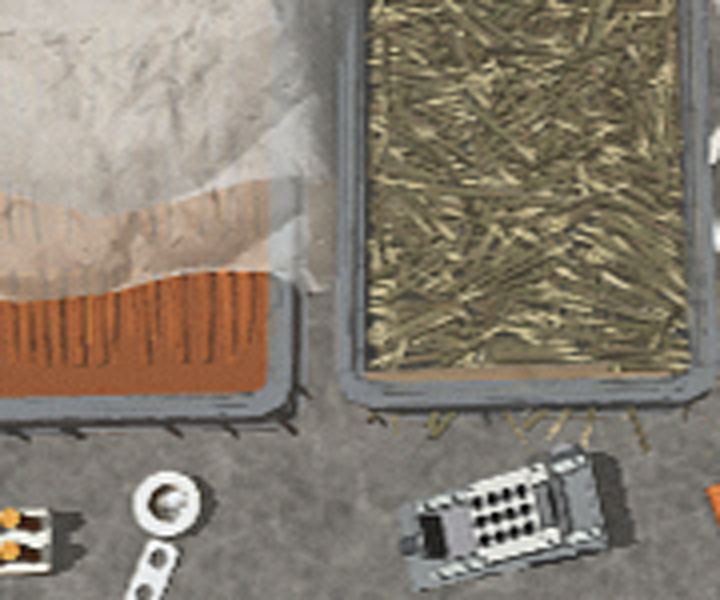

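View pics/topr.png

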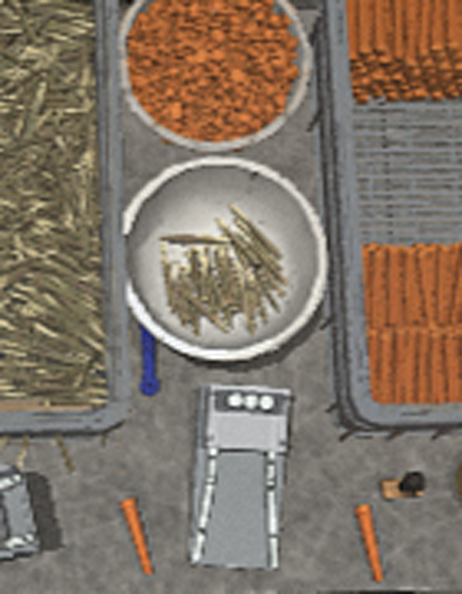

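View pics/scenej.png

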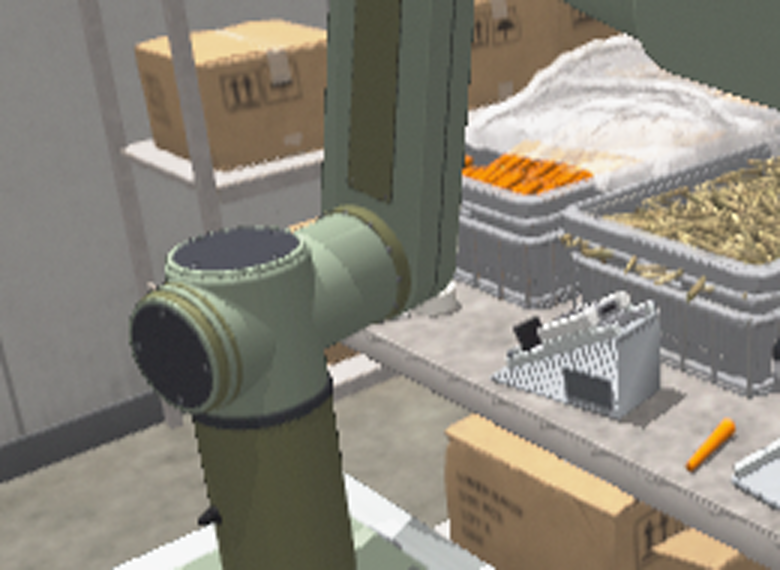

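```bash
cat >> h.py <<'E'
def ori(xd,yd):
    x=np.array(xd,float);x/=np.linalg.norm(x); y=np.array(yd,float); y-=x*(x@y); y/=np.linalg.norm(y)
    return R.from_matrix(np.c_[x,y,np.cross(x,y)]).as_euler('xyz').tolist()
E
python3 - <<'E' 2>/dev/null
from h import *
print(rot(get_eef_rot()).round(2))
for a in [0,30,60,90,120,150,180,210,240,270,300,330]:
    y=[np.cos(np.radians(a)),np.sin(np.radians(a)),0]
    for nm,p in [("ramp",[0.48,-0.26,.3]),("jig",[0.45,.1,.3])]:
        q=inverse_kinematics(p,ori([0,0,-1],y)); print(a,nm,None if q is None else np.round(q,2))
E
```

```text
[[-0.    0.39 -0.92]
 [ 0.   -0.92 -0.39]
 [-1.   -0.   -0.  ]]
0 ramp [-0.65  0.09  1.5   0.    1.55 -0.65]
0 jig [ 0.03 -0.1   1.69 -0.    1.56  0.03]
30 ramp [-0.65  0.09  1.5   0.    1.55 -1.18]
30 jig [ 0.03 -0.1   1.69 -0.    1.56 -0.49]
60 ramp [-0.65  0.09  1.5   0.    1.55 -1.7 ]
60 jig [ 0.03 -0.1   1.69 -0.    1.56 -1.02]
90 ramp [-0.65  0.09  1.5   0.    1.55 -2.23]
90 jig [ 0.03 -0.1   1.69 -0.    1.56 -1.54]
120 ramp [-0.65  0.09  1.5   0.    1.55 -2.75]
120 jig [ 0.03 -0.1   1.69 -0.    1.56 -2.06]
150 ramp None
150 jig [ 0.03 -0.1   1.69 -0.    1.56 -2.59]
180 ramp [-0.65  0.09  1.5   0.    1.55  2.49]
180 jig None
210 ramp [-0.65  0.09  1.5   0.    1.55  1.96]
210 jig [ 0.03 -0.1   1.69 -0.    1.56  2.65]
240 ramp [-0.65  0.09  1.5   0.    1.55  1.44]
240 jig [ 0.03 -0.1   1.69 -0.    1.56  2.12]
270 ramp [-0.65  0.09  1.5   0.    1.55  0.92]
270 jig [ 0.03 -0.1   1.69 -0.    1.56  1.6 ]
300 ramp [-0.65  0.09  1.5   0.    1.55  0.39]
300 jig [ 0.03 -0.1   1.69 -0.    1.56  1.08]
330 ramp [-0.65  0.09  1.5   0.    1.55 -0.13]
330 jig [ 0.03 -0.1   1.69 -0.    1.56  0.55]
```

Run:
```python
from h import *
o=ori([0,0,-1],[np.cos(np.radians(-74)),np.sin(np.radians(-74)),0])
goto([0.55,-0.25,.32],ori([0,0,-1],[0,-1,0])); cam("wrist","wr1")
goto([0.50,0.09,.32],o); cam("wrist","wj1"); print(get_clock())
```

```text
3.2583<sys>:0: UserWarning: Gimbal lock detected. Setting third angle to zero since it is not possible to uniquely determine all angles.
```

View pics/wr1.png

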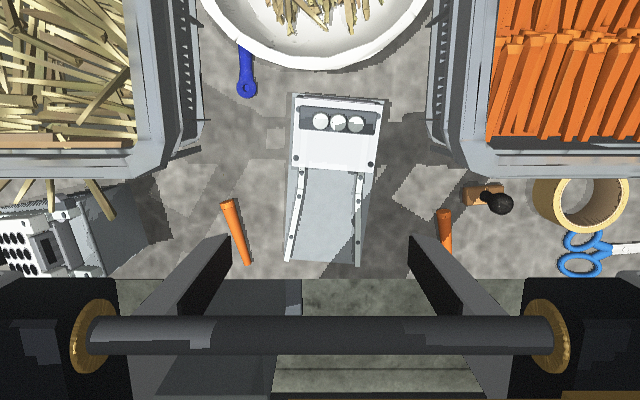

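View pics/wj1.png

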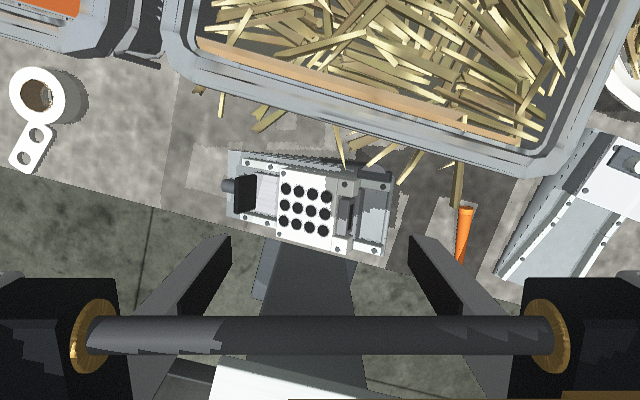

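Run:
```python
import cv2
def crop(n,o,u0,v0,w,h,s):
    im=cv2.imread(f'pics/{n}.png')[v0:v0+h,u0:u0+w]; im=cv2.resize(im,None,fx=s,fy=s,interpolation=cv2.INTER_CUBIC)
    for u in range((u0+19)//20*20,u0+w,20):
        cv2.putText(im,str(u),((u-u0)*s,10),0,.4,(0,0,255),1); cv2.line(im,((u-u0)*s,12),((u-u0)*s,18),(0,0,255),1)
    for v in range((v0+19)//20*20,v0+h,20):
        cv2.putText(im,str(v),(0,(v-v0)*s+4),0,.4,(0,0,255),1); cv2.line(im,(26,(v-v0)*s),(32,(v-v0)*s),(0,0,255),1)
    cv2.imwrite(f'pics/{o}.png',im)
crop('wj1','wj1c',210,135,200,150,4)
crop('wr1','wr1c',270,80,130,195,3)
```

```text
(no output)
```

View pics/wj1c.png

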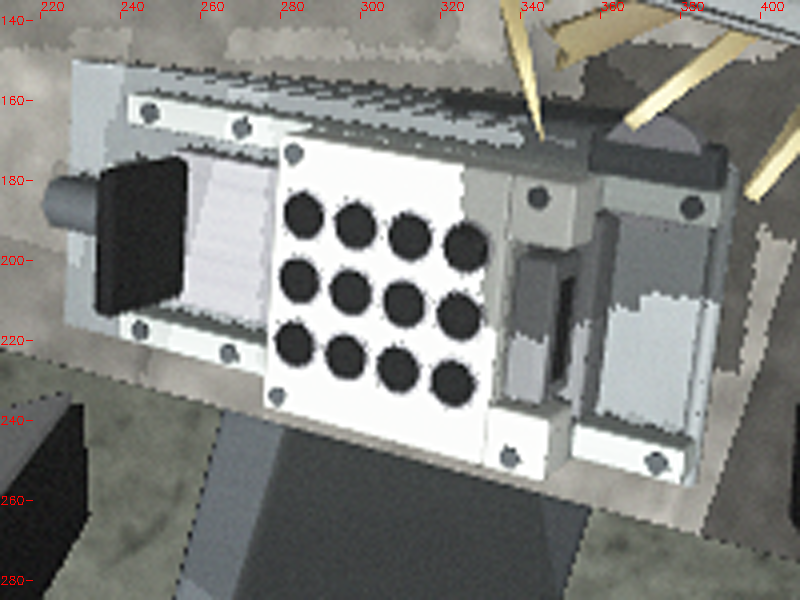

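View pics/wr1c.png

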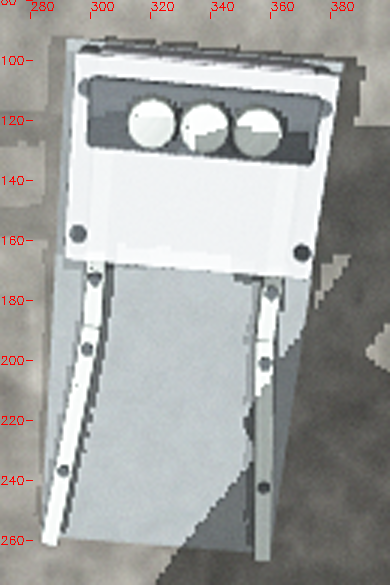

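```bash
cat > fitj.py <<'E'
from h import *
from scipy.optimize import least_squares
t=np.radians(27)
def frame(yaw,tilt):  # x uphill
    x=np.array([np.cos(yaw)*np.cos(tilt),np.sin(yaw)*np.cos(tilt),np.sin(tilt)])
    y=np.array([-np.sin(yaw),np.cos(yaw),0]); return np.c_[x,y,np.cross(x,y)]
# obs: view -> list of (x,y,z,u,v) ; functions of extra e (ejector), w (plate half width)
obs={"wj1":[
 (lambda e,w:(29,20,38),340.7,199.5),(lambda e,w:(41,20,38),349.5,197.5),(lambda e,w:(41,-20,38),346.2,235.7),(lambda e,w:(29,-20,38),337,234.5),
 (lambda e,w:(26,w,38),338.7,178.8),(lambda e,w:(26,-w,38),331.7,250.5),(lambda e,w:(-47,w,38),279.5,169.5),(lambda e,w:(-47,-w,38),276.3,236.3),
 (lambda e,w:(e,23,47),235.0,177),(lambda e,w:(e,-23,47),233.8,213.5)]}
def solve(obs):
    def f(p):
        F=frame(p[3],t); r=[]
        for n,l in obs.items():
            c=C(n); P=np.array([p[:3]+F@np.array(g(p[4],p[5]))/1000 for g,_,_ in l])
            r.append((c.proj(P)-np.array([[a,b] for _,a,b in l])).ravel())
        return np.concatenate(r)
    s=least_squares(f,[0.48,0.09,0.06,np.radians(-74),-60,38],loss='soft_l1',x_scale=[.01,.01,.01,.05,10,10])
    print("p",s.x[:3].round(4),"yaw",np.degrees(s.x[3]).round(2),"e,w",s.x[4:].round(1)); print(f(s.x).reshape(-1,2).round(1).tolist()); return s.x
if __name__=="__main__":
    p=solve(obs); np.save("jig.npy",p)
E
python3 fitj.py
```

```text
p [0.4689 0.0672 0.0748] yaw -78.73 e,w [-103.9   40. ]
[[-1.0, -1.5], [0.7, 2.5], [0.1, 0.6], [-0.9, -0.7], [0.2, 0.1], [0.2, -0.0], [0.5, -0.5], [0.0, -0.4], [-0.2, 0.2], [0.0, 0.8]]
```

```bash
python3 - <<'E' 2>/dev/null
from h import *
from fitj import frame,t
p=np.load("jig.npy");F=frame(p[3],t)
P=p[:3]+F@np.array([-0.02,0.05,0.26]); print(P)
goto(P.tolist(),ori(-F[:,2],F[:,0])); cam("wrist","wj2"); print(get_clock())
goto([0.47,-0.20,.26],ori([0,0,-1],[0,-1,0])); cam("wrist","wr2"); print(get_clock(), get_wrist_force())
import cv2
def crop(n,o,u0,v0,w,h,s):
    im=cv2.imread(f'pics/{n}.png')[v0:v0+h,u0:u0+w]; im=cv2.resize(im,None,fx=s,fy=s,interpolation=cv2.INTER_CUBIC)
    for u in range((u0+19)//20*20,u0+w,20):
        cv2.putText(im,str(u),((u-u0)*s,10),0,.4,(0,0,255),1); cv2.line(im,((u-u0)*s,12),((u-u0)*s,18),(0,0,255),1)
    for v in range((v0+19)//20*20,v0+h,20):
        cv2.putText(im,str(v),(0,(v-v0)*s+4),0,.4,(0,0,255),1); cv2.line(im,(26,(v-v0)*s),(32,(v-v0)*s),(0,0,255),1)
    cv2.imwrite(f'pics/{o}.png',im)
c=C("wj2");print(c.proj(p[:3]+np.array([[-.154,0,0],[.075,0,0],[0,.04,0],[0,-.04,0]])@F.T))
E
```

```text
[0.49143364 0.21017187 0.29734544]
3.925
5.5167 [0.42909769 0.02525756 0.47106583]
[[211.35857498 212.38641858]
 [395.76488975 212.90900439]
 [335.8739399  181.02362938]
 [334.96453145 243.08941835]]
```

View pics/wj2.png

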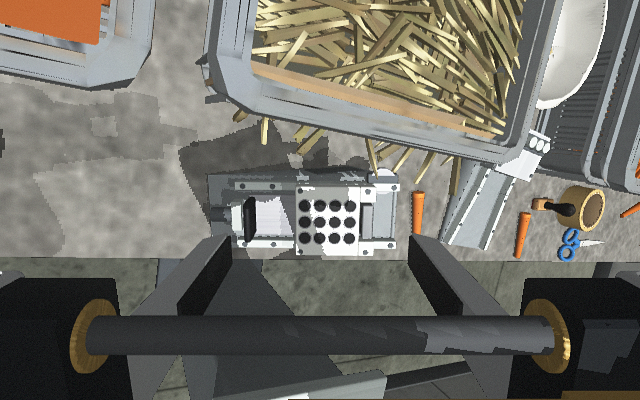

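View pics/wr2.png

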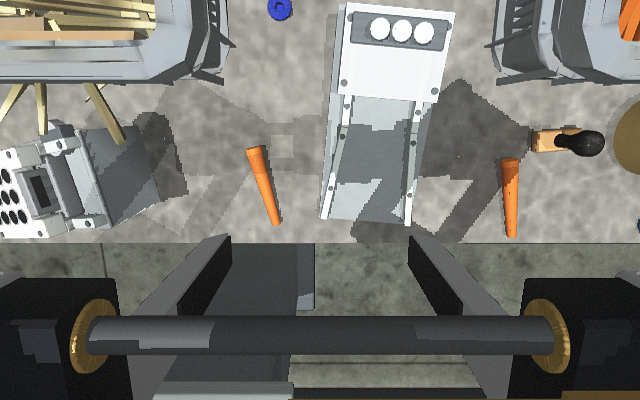

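```bash
cat >> h.py <<'E'
def crop(n,o,u0,v0,w,h,s):
    im=cv2.imread(f'pics/{n}.png')[v0:v0+h,u0:u0+w]; im=cv2.resize(im,None,fx=s,fy=s,interpolation=cv2.INTER_CUBIC)
    for u in range((u0+19)//20*20,u0+w,20):
        cv2.putText(im,str(u),((u-u0)*s,10),0,.4,(0,0,255),1); cv2.line(im,((u-u0)*s,12),((u-u0)*s,18),(0,0,255),1)
    for v in range((v0+19)//20*20,v0+h,20):
        cv2.putText(im,str(v),(0,(v-v0)*s+4),0,.4,(0,0,255),1); cv2.line(im,(26,(v-v0)*s),(32,(v-v0)*s),(0,0,255),1)
    cv2.imwrite(f'pics/{o}.png',im)
E
python3 - <<'E' 2>/dev/null
from h import *
crop('wj2','wj2c',205,165,195,95,4)
crop('wr2','wr2c',310,0,150,230,2.6) if 0 else crop('wr2','wr2c',310,75,130,155,4)
E
```

```text
(no output)
```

View pics/wj2c.png

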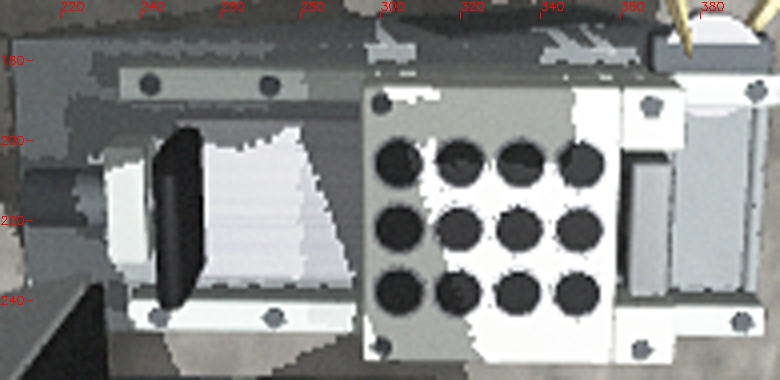

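View pics/wr2c.png

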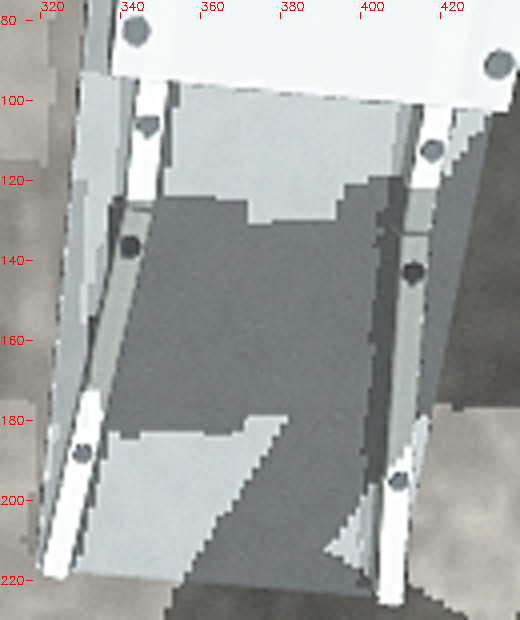

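```bash
cat > fit2.py <<'E'
from fitj import *
import fitj
obs["wj2"]=[
 (lambda e,w:(29,20,38),363.3,205),(lambda e,w:(41,20,38),372.5,205),(lambda e,w:(41,-20,38),372,239.3),(lambda e,w:(29,-20,38),362,238.8),
 (lambda e,w:(26,w,38),360,187),(lambda e,w:(26,-w,38),358.3,255.5),(lambda e,w:(-47,w,38),295.8,187),(lambda e,w:(-47,-w,38),295.8,255)]
p=solve(obs); np.save("jig.npy",p)
c=C("wj2");F=frame(p[3],t); e=p[4]
print("ej",c.proj(p[:3]+np.array([(e,23,47),(e,-23,47),(e+8,23,47),(e+8,-23,47),(e,-23,5),(e,23,5)])@F.T/1000).round(1).tolist())
print("end",c.proj(p[:3]+np.array([(75,31,0),(75,-31,0),(75,31,14),(75,-31,14)])@F.T/1000).round(1).tolist())
ro={"wr1":[((-215,46,14),290,261),((-215,-46,14),355.3,266.7),((-105,33,14),303.3,189),((-105,-33,14),355.7,193.3),("L",291.7,166),("R",372.7,172.7)],
"wr2":[((-215,46,14),327,219.5),((-215,-46,14),404.3,225.8),((-105,33,14),348.3,127.5),((-105,-33,14),411,133.3),("L",338.3,94.3),("R",437,102.5)]}
def f(p,zf=None):
    F=frame(p[3],np.radians(9)); r=[]
    for n,l in ro.items():
        P=np.array([(-70,p[4],33) if a=="L" else (-70,-p[4],33) if a=="R" else a for a,_,_ in l])/1000
        r.append((C(n).proj(p[:3]+P@F.T)-np.array([[a,b] for _,a,b in l])).ravel())
    return np.concatenate(r)
s=least_squares(f,[.62,-.27,.045,0,55],loss='soft_l1',x_scale=[.01,.01,.01,.05,10])
print("ramp",s.x.round(4),np.degrees(s.x[3]),"foot",(s.x[:3]+frame(s.x[3],np.radians(9))@[-.215,0,0]).round(4)); print(f(s.x).reshape(-1,2).round(1).tolist())
np.save("ramp.npy",s.x)
E
python3 fit2.py
```

```text
p [0.4686 0.0671 0.0744] yaw -78.84 e,w [-104.    40.4]
[[-1.0, -1.3], [0.7, 2.7], [0.0, 0.8], [-0.9, -0.5], [0.2, 0.0], [0.1, 0.4], [0.7, -0.6], [-0.0, -0.1], [-0.2, 0.2], [0.0, 0.8], [-0.6, 0.0], [0.9, 0.1], [-0.1, -0.7], [-0.5, -0.2], [0.7, 0.3], [0.1, -0.4], [-0.7, 0.0], [0.1, -0.2]]
ej [[242.9, 203.9], [244.8, 243.3], [250.2, 203.9], [251.9, 243.3], [251.6, 231.4], [250.0, 195.4]]
end [[397.0, 188.8], [394.2, 236.8], [399.5, 191.2], [396.5, 240.6]]
ramp [ 6.28300e-01 -2.73700e-01  4.40000e-02 -8.21000e-02  4.84976e+01] -4.7011569104399005 foot [ 0.4166 -0.2563  0.0104]
[[-0.5, 0.6], [-0.2, -0.1], [0.5, -0.1], [-0.4, -0.3], [0.1, 0.1], [0.3, 0.0], [0.2, 0.2], [0.2, 0.0], [0.5, 0.1], [-0.6, -0.5], [0.0, -0.1], [-0.1, 0.2]]
```

```bash
cat >> h.py <<'E'
def frame(yaw,tilt):
    x=np.array([np.cos(yaw)*np.cos(tilt),np.sin(yaw)*np.cos(tilt),np.sin(tilt)])
    y=np.array([-np.sin(yaw),np.cos(yaw),0]); return np.c_[x,y,np.cross(x,y)]
_p=np.load("jig.npy"); JP=_p[:3]; JF=frame(_p[3],np.radians(27)); E=_p[4]/1000
_r=np.load("ramp.npy"); RP=_r[:3].copy(); RP[2]=0.0456; RF=frame(_r[3],np.radians(9))
def J(x,y,z): return (JP+JF@np.array([x,y,z])/1000).tolist()
def Q(x,y,z): return (RP+RF@np.array([x,y,z])/1000).tolist()
def oj(s=1): return ori(-JF[:,2],-s*JF[:,0])
def orr(s=1): return ori(-RF[:,2],s*RF[:,0])
E
python3 - <<'E' 2>/dev/null
from h import *
for s in (1,-1):
  for P,o in [(J(-130,0,110),oj(s)),(J(-130,0,35),oj(s)),(J(-70,0,35),oj(s)),(J(76,0,29),oj(s)),(J(136,0,29),oj(s)),(J(136,0,150),oj(s)),(Q(-190,0,150),orr(s)),(Q(-190,0,29),orr(s)),(Q(-99,0,29),orr(s))]:
    q=inverse_kinematics(P,o); print(s,np.round(P,3),None if q is None else np.round(q,2))
E
```

```text
1 [0.437 0.23  0.113] [ 0.59  0.32  1.71 -0.44  1.33 -1.02]
1 [0.443 0.196 0.047] [ 0.53  0.39  1.78 -0.48  1.18 -1.  ]
1 [0.453 0.144 0.074] [ 0.44  0.3   1.83 -0.5   1.18 -1.1 ]
1 [0.479 0.014 0.135] [ 0.16  0.13  1.88 -0.52  1.16 -1.38]
1 [ 0.49  -0.039  0.162] [ 0.05  0.09  1.87 -0.51  1.16 -1.51]
1 [0.479 0.015 0.27 ] [ 0.17 -0.02  1.74 -0.48  1.42 -1.52]
1 [ 0.418 -0.256  0.164] [-0.8  -0.02  1.91  0.11  1.14 -0.76]
1 [ 0.437 -0.258  0.045] [-0.77  0.2   1.96  0.13  0.87 -0.77]
1 [ 0.526 -0.265  0.059] [-0.66  0.32  1.76  0.11  0.93 -0.64]
-1 [0.437 0.23  0.113] [ 0.59  0.32  1.71 -0.44  1.33  2.12]
-1 [0.443 0.196 0.047] [ 0.53  0.39  1.78 -0.48  1.18  2.14]
-1 [0.453 0.144 0.074] [ 0.44  0.3   1.83 -0.5   1.18  2.05]
-1 [0.479 0.014 0.135] [ 0.16  0.13  1.88 -0.52  1.16  1.76]
-1 [ 0.49  -0.039  0.162] [ 0.05  0.09  1.87 -0.51  1.16  1.63]
-1 [0.479 0.015 0.27 ] [ 0.17 -0.02  1.74 -0.48  1.42  1.62]
-1 [ 0.418 -0.256  0.164] [-0.8  -0.02  1.91  0.11  1.14  2.38]
-1 [ 0.437 -0.258  0.045] [-0.77  0.2   1.96  0.13  0.87  2.37]
-1 [ 0.526 -0.265  0.059] [-0.66  0.32  1.76  0.11  0.93  2.5 ]
```

```bash
python3 - <<'E' 2>/dev/null
from h import *
set_gripper(0.0,40)
goto(J(E*1000-26,0,120),oj()); 
servo_line(J(E*1000-26,0,60),0.1); print(get_wrist_force(),get_clock(),get_gripper_width())
cam("wrist","p1")
E
```

```text
[-0.20855358 -0.34584669  0.03248313] 9.4417 0.0005130434145120563
```

View pics/p1.png

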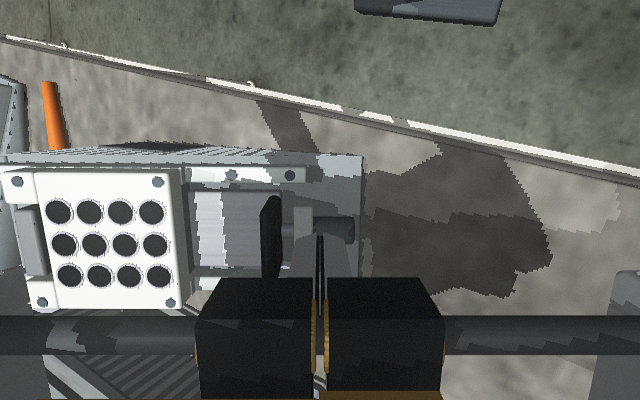

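```bash
python3 - <<'E' 2>/dev/null
from h import *
def fj(): return (JF.T@np.array(get_wrist_force())).round(1)
e=E*1000
servo_line(J(e-26,0,36),0.06); print(fj())
off=-22
while off<34:
    off+=3 if off<16 else 1.5
    servo_line(J(e+off,0,36),0.05); f=fj(); print(off,f,end=' ')
    if -f[0]>17 or abs(f[2])>15: break
print(get_clock(), (JF.T@(np.array(get_tool_pos())-JP)*1000).round(1)-[e,0,0])
dwell(0.15)
cam("wrist","p2")
E
```

```text
[-0.5  0.7 -0. ]
-19 [-0.7  0.1 -0.5] -16 [-0.4  0.5  0. ] -13 [-2.9  0.1 -0.4] -10 [-5.5  0.1 -0.1] -7 [-5.8 -0.4  0.4] -4 [-5.3 -1.1 -0.7] -1 [-5.9 -0.7  0.5] 2 [-5.4 -0.8  0.1] 5 [-7.1 -0.6 -0.3] 8 [-5.7 -0.1  0.2] 11 [-5.8 -0.7  0.3] 14 [-5.3 -0.4 -1.2] 17 [-7.2  0.  -0.6] 18.5 [-7.1 -0.8  0.1] 20.0 [-7.6 -0.5  0.1] 21.5 [-7.8 -0.8  0.3] 23.0 [-7.8 -0.2  0.6] 24.5 [-8.2 -1.4  1.6] 26.0 [-8.5 -0.6  0.7] 27.5 [-8.8 -0.4  1. ] 29.0 [-8.2 -1.6  1.3] 30.5 [-10.5  -1.1   1. ] 32.0 [-13.4   0.2   1.3] 33.5 [-17.6  -0.2   0.9] 16.0833 [28.30525294 -0.4        36.2       ]
```

View pics/p2.png

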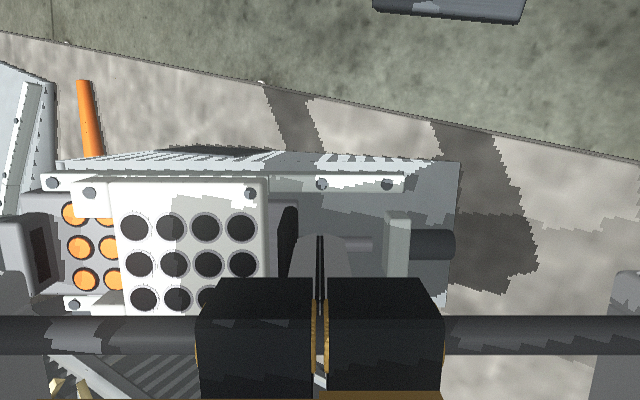

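```bash
python3 - <<'E' 2>/dev/null
from h import *
e=E*1000
servo_line(J(e-22,0,36),0.07)
servo_line(J(e-24,0,110),0.15)
goto(J(60,0,130),oj()); set_gripper(0.04); cam("wrist","g1"); print(get_clock(),get_gripper_width())
P=C("g1").proj(np.array([J(*a) for a in [(70,20,38),(82,20,38),(82,-20,38),(70,-20,38),(26,40.4,38),(26,-40.4,38)]])); print(P.round(1).tolist())
im=cv2.imread("pics/g1.png")
for u,v in P: cv2.drawMarker(im,(int(round(u)),int(round(v))),(0,0,255),cv2.MARKER_CROSS,7,1)
cv2.imwrite("pics/g1m.png",im)
E
```

```text
19.475 0.03996639294414636
[[307.1, 235.1], [291.5, 235.1], [290.5, 184.0], [306.7, 184.0], [363.4, 259.9], [366.9, 156.5]]
```

View pics/g1m.png

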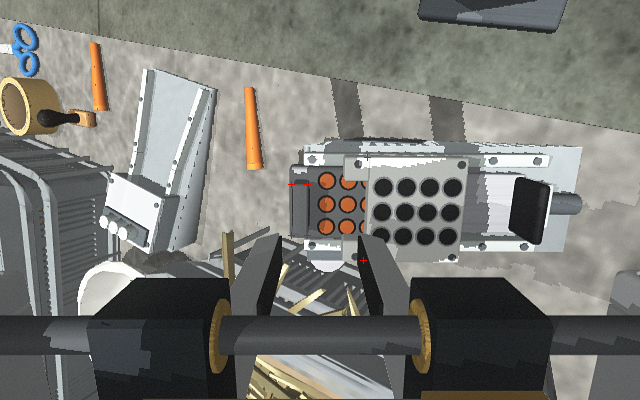

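```bash
python3 - <<'E' 2>/dev/null
from h import *
crop("g1","g1c",280,150,110,120,5)
def fj(): return (JF.T@np.array(get_wrist_force())).round(1)
servo_line(J(76,0,65),0.12); servo_line(J(76,0,30),0.06); print(fj()); cam("wrist","g2"); print(get_clock())
E
```

```text
[-0.9 -2.   5.9]
20.9667
```

View pics/g1c.png

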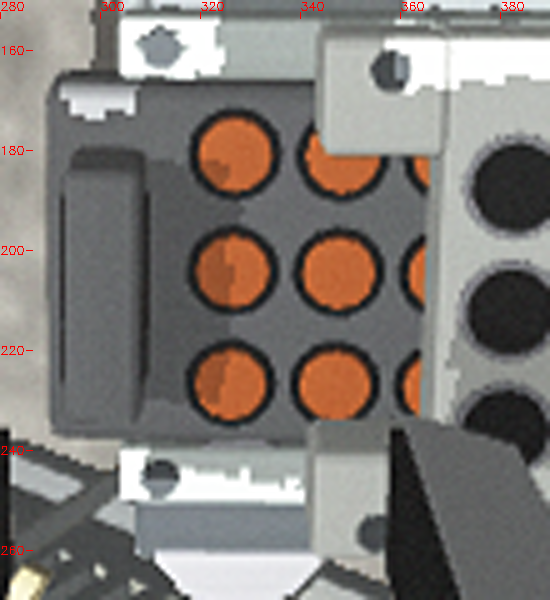

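View pics/g2.png

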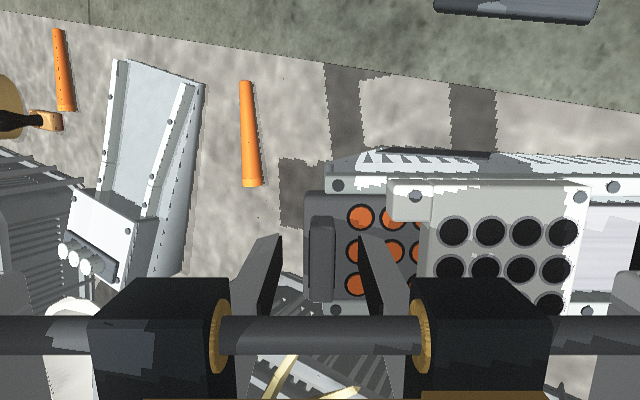

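```bash
python3 - <<'E' 2>/dev/null
from h import *
dwell(0.2)
for i in range(3):
    print((JF.T@np.array(get_wrist_force())).round(1),(JF.T@np.array(get_ft_torque())).round(2),(JF.T@(np.array(get_tool_pos())-JP)*1000).round(1))
crop("g2","g2c",230,170,180,150,4)
cam("scene","s2"); crop("s2","s2c",220,150,160,120,5)
E
```

```text
[-1.9 -1.9  5.6] [-0.48  0.54 -0.04] [75.7 -0.9 30. ]
[-1.9 -1.9  5.6] [-0.48  0.54 -0.04] [75.7 -0.9 30. ]
[-1.9 -1.9  5.6] [-0.48  0.54 -0.04] [75.7 -0.9 30. ]
```

View pics/g2c.png

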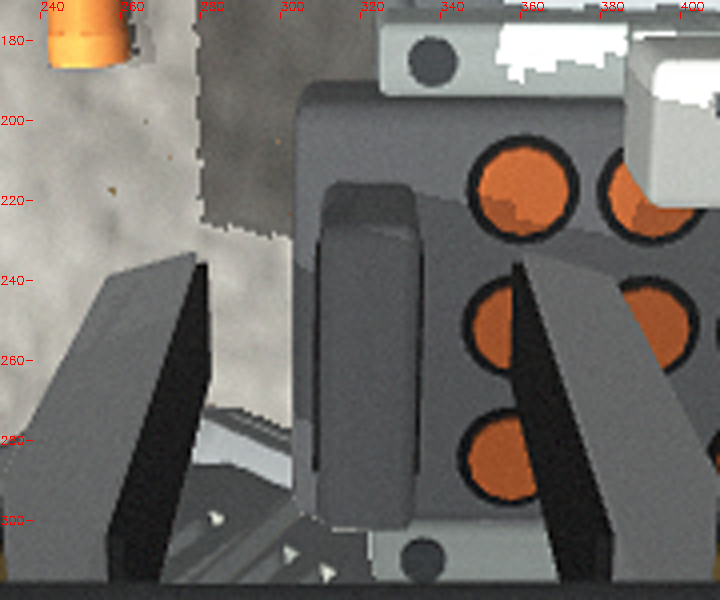

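View pics/s2c.png

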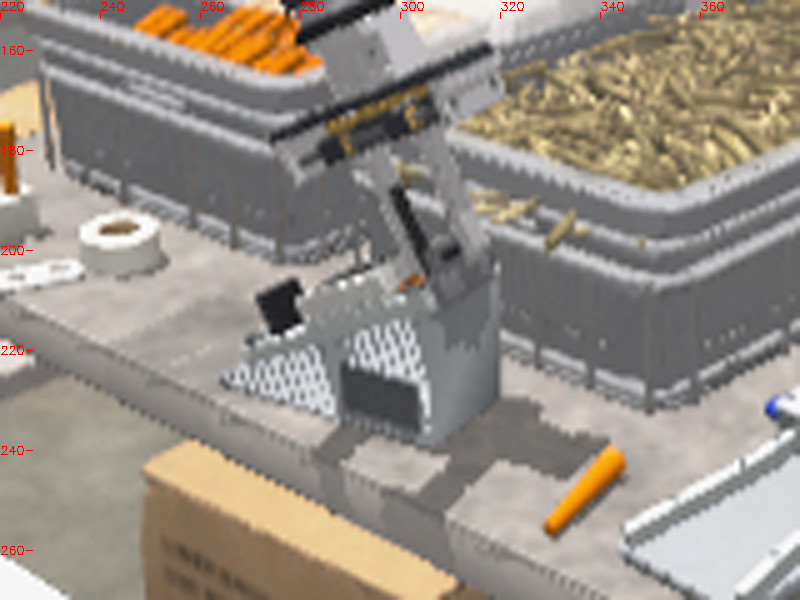

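```bash
python3 - <<'E' 2>/dev/null
from h import *
for z in (32,34,38):
    servo_line(J(76,0,z),0.05); dwell(.1)
    print(z,(JF.T@np.array(get_wrist_force())).round(1),(JF.T@np.array(get_ft_torque())).round(2),(JF.T@(np.array(get_tool_pos())-JP)*1000).round(1))
E
```

```text
32 [-0.4 -0.2  0.2] [ 0.11  0.23 -0.14] [76.  -0.1 31.7]
34 [ 0.4 -0.1  0.5] [ 0.11  0.27 -0.07] [76.   0.1 34. ]
38 [-0.2 -0.9  0.1] [ 0.15  0.21 -0.05] [76.   0.1 38.1]
```

```bash
python3 - <<'E' 2>/dev/null
from h import *
def st(): print((JF.T@np.array(get_wrist_force())).round(1),(JF.T@np.array(get_ft_torque())).round(2),(JF.T@(np.array(get_tool_pos())-JP)*1000).round(1),get_gripper_width(),get_clock())
servo_line(J(76,0,32.5),0.05); st()
set_gripper(0.005,30); dwell(0.1); st(); cam("wrist","g3")
for x in (80,90,105,120,138):
    servo_line(J(x,0,32.5),0.06); st()
cam("wrist","g4")
E
```

```text
[ 0.2  1.1 -0.7] [ 0.14  0.22 -0.1 ] [75.9 -0.6 31.9] 0.0397809004881968 22.525
[-2.2  0.7  0.6] [ 0.19  0.66 -0.19] [75.7  0.1 32.6] 0.011710410514828948 23.175
[-2.2  0.   0. ] [ 0.23  0.52 -0.15] [80.3  0.2 32.6] 0.011385247247126612 23.475
[ 0.6 -0.4  0.8] [ 0.15  0.03 -0.08] [90.9  0.1 32.6] 0.011795495789321035 23.7917
[ 1.9 -0.2  1. ] [ 0.2   0.04 -0.14] [105.9   0.   32.5] 0.011444484675355547 24.1917
[ 1.8 -0.   0.5] [ 0.28  0.03 -0.19] [121.   -0.   32.5] 0.011601944707175169 24.5917
[ 1.   1.4 -0.3] [ 0.2   0.09 -0.09] [ 1.392e+02 -1.000e-01  3.250e+01] 0.011400733100045666 25.0417
```

View pics/g3.png

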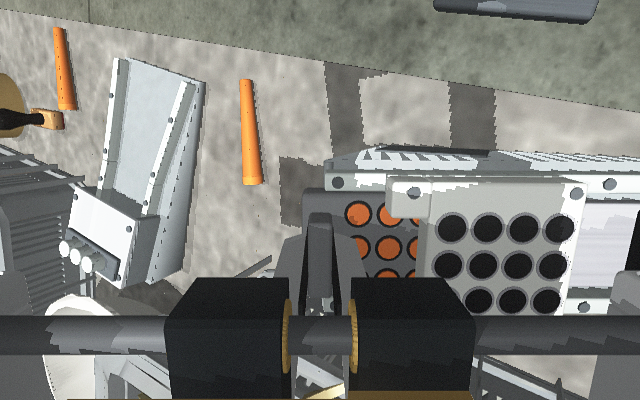

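View pics/g4.png

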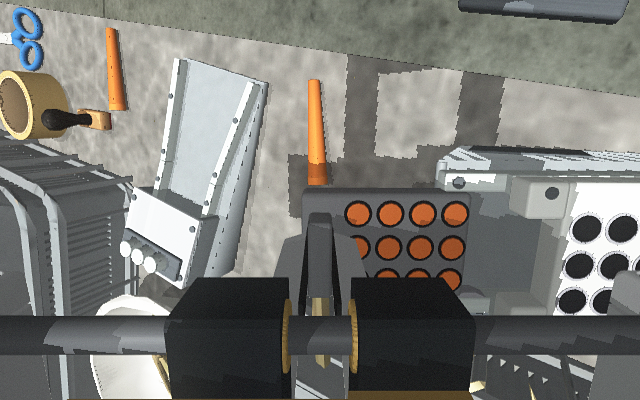

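```bash
python3 - <<'E' 2>/dev/null
from h import *
crop("g4","g4c",285,175,190,110,4)
c=C("g4")
print(c.proj(np.array([J(139.2+a,b,d) for a,b,d in [(6,-20,38),(-6,-20,38),(10,-30,18),(-80,-30,18),(-80,30,18)]])).round(1).tolist())
servo_line(J(145,0,100),0.15); P=np.array(get_tool_pos()); P[2]=0.26; servo_line(P.tolist(),0.2); print(get_wrist_force(),get_gripper_width(),get_clock())
E
```

```text
[[307.7, 223.1], [332.8, 223.2], [301.2, 193.7], [472.5, 193.9], [461.4, 297.4]]
[-0.67969436 -0.18206938 -1.38978176] 0.011683870425283167 25.9917
```

View pics/g4c.png

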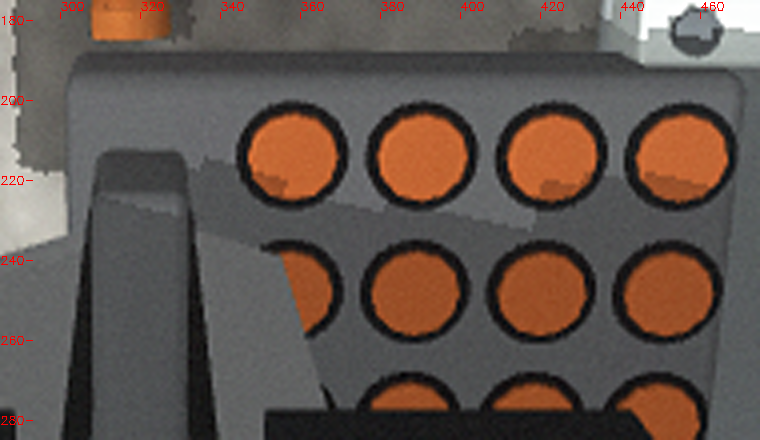

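```bash
python3 - <<'E' 2>/dev/null
from h import *
goto(Q(-190,0,150),orr()); servo_line(Q(-190,0,70),0.15); dwell(0.1)
f0=np.array(get_wrist_force()); print(f0.round(1),get_clock()); cam("wrist","r1"); cam("scene","s3")
P=C("r1").proj(np.array([Q(-215,46,14),Q(-105,33,14),Q(-215,-46,14),Q(-105,-33,14)])); print(P.round(1).tolist())
crop("s3","s3c",300,180,150,120,5)
E
```

```text
[-0.2 -0.1 -2.5] 27.8333
[[278.2, 150.2], [450.9, 171.0], [281.7, 283.8], [442.0, 266.6]]
```

View pics/r1.png

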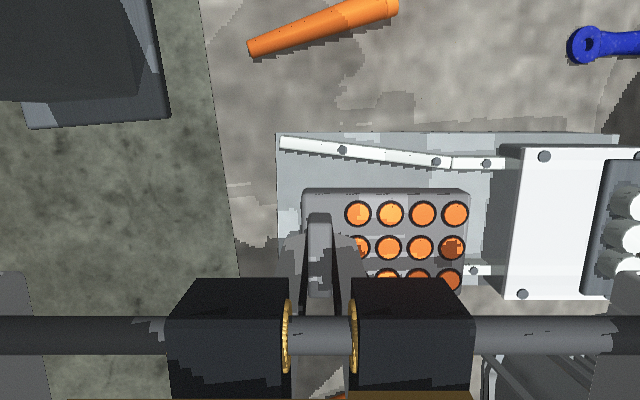

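View pics/s3c.png

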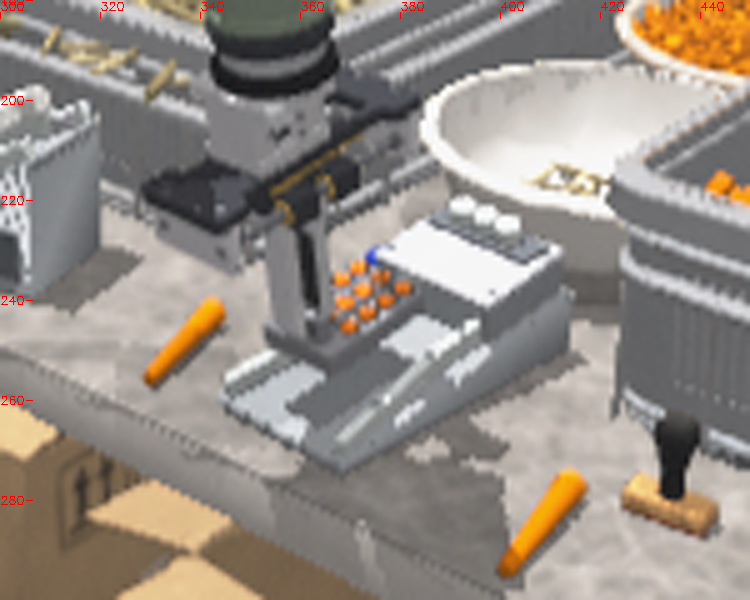

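```bash
python3 - <<'E' 2>/dev/null
from h import *
f0=np.array(get_wrist_force()); 
servo_line(Q(-190,0,40),0.1)
z=40
while z>28:
    z-=1; servo_line(Q(-190,0,z),0.04); dwell(.03); f=RF.T@(np.array(get_wrist_force())-f0); print(z,f.round(1),end=' ')
    if f[2]>3: break
print(); dwell(.1); cam("wrist","r2"); print(get_clock())
E
```

```text
39 [-0.2 -1.9  0. ] 38 [0.5 0.1 0.4] 37 [ 0.1 -1.   0.7] 36 [-0.1 -0.8  1.8] 35 [-0.1 -0.8  0.8] 34 [ 0.6 -1.4 -0.1] 33 [ 0.6 -0.9  0.7] 32 [ 0.7 -0.2  0.9] 31 [-0.2  0.2  1.6] 30 [ 0.6 -1.3  0.8] 29 [-0.4 -0.4  1.8] 28 [-1.8  0.4 10.6] 
31.9333
```

View pics/r2.png

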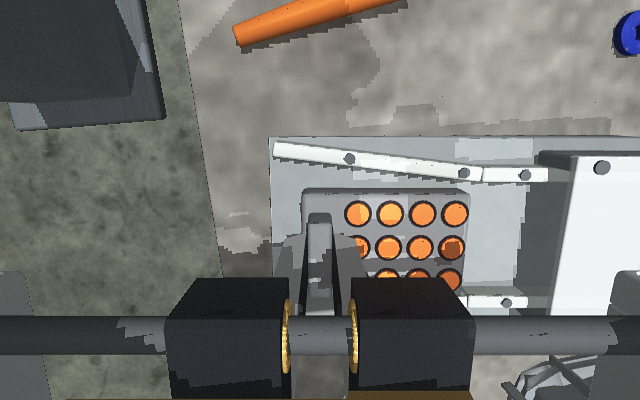

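```bash
python3 - <<'E' 2>/dev/null
from h import *
servo_line(Q(-190,0,29),0.03)
set_gripper(0.04); dwell(.2); servo_line(Q(-190,0,75),0.15); servo_line(Q(-235,0,110),0.2); set_gripper(0.0,40); cam("wrist","r3"); cam("scene","s4");print(get_clock(),get_wrist_force())
crop("s4","s4c",300,180,150,120,5)
P=C("r3").proj(np.array([Q(-196,20,38),Q(-184,20,38),Q(-200,30,18),Q(-110,30,18),Q(-110,-30,18),Q(-215,46,14),Q(-105,33,14),Q(-215,-46,14),Q(-105,-33,14)])); print(P.round(1).tolist())
crop("r3","r3c",260,130,200,150,4)
E
```

```text
34.75 [-0.14607054  0.27189531  0.33099445]
[[376.8, 186.9], [394.2, 186.9], [367.7, 168.1], [490.1, 168.3], [481.0, 245.1], [347.3, 145.7], [494.8, 163.5], [345.0, 262.0], [484.8, 246.9]]
```

View pics/r3.png

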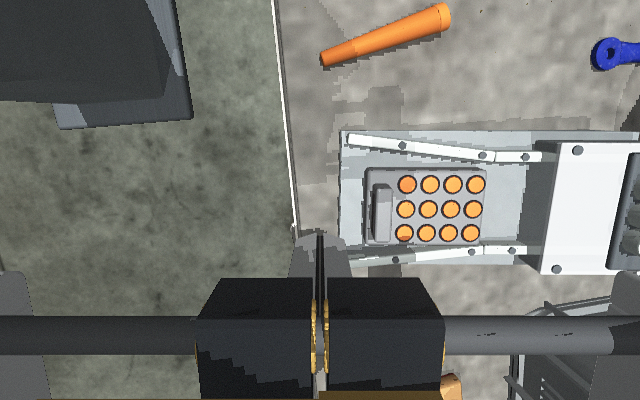

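View pics/s4c.png

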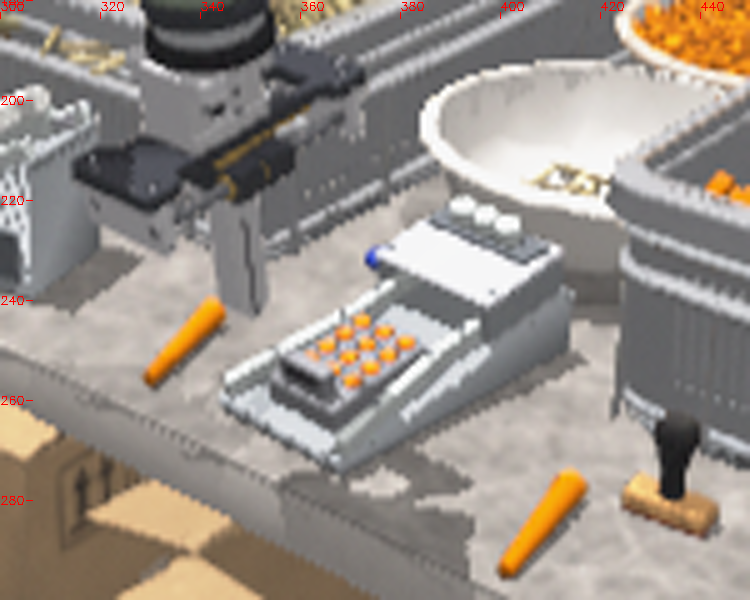

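```bash
python3 - <<'E' 2>/dev/null
from h import *
servo_line(Q(-228,0,60),0.15); servo_line(Q(-228,0,31),0.08); dwell(.1)
f0=np.array(get_wrist_force()); x=-220; print(f0.round(1))
servo_line(Q(x,0,31),0.06)
while x<-108:
    x+=8; servo_line(Q(x,0,31),0.06); f=RF.T@(np.array(get_wrist_force())-f0); print(x,f.round(1),end=' ')
    if -f[0]>8: break
print((RF.T@(np.array(get_tool_pos())-RP)*1000).round(1),get_clock()); cam("wrist","r4")
E
```

```text
[ 0.1 -0.7  0.1]
-212 [ 0.3  0.9 -0.5] -204 [-0.4  0.2  0.9] -196 [-0.3  1.4  0.4] -188 [-0.   1.2  0.5] -180 [-0.2  1.4 -0.1] -172 [-0.1  1.   0.8] -164 [-0.7  0.5  0.3] -156 [-0.4  0.6  0.6] -148 [0.  0.9 0. ] -140 [-0.1 -0.  -0. ] -132 [ 0.2  1.2 -0.7] -124 [ 0.1  1.6 -0.1] -116 [-1.   0.7 -0.8] -108 [-0.   0.5  0.5] [-1.073e+02 -1.000e-01  3.110e+01] 40.0917
```

View pics/r4.png

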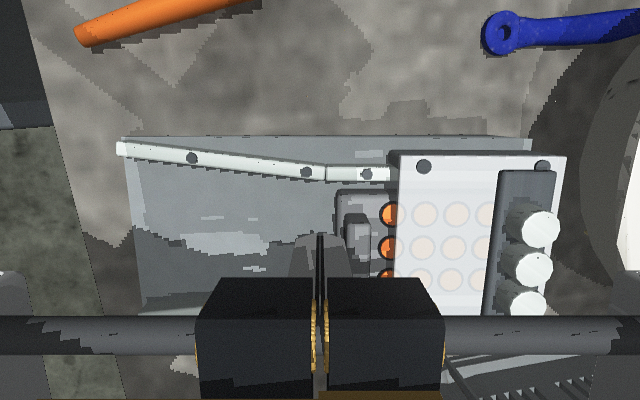

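```bash
python3 - <<'E' 2>/dev/null
from h import *
x=-108; n=0
while x<-86:
    x+=1.5; servo_line(Q(x,0,31),0.03); f=RF.T@np.array(get_wrist_force()); print(x,f.round(1),end=' ')
    n=n+1 if -f[0]>4.5 else 0
    if n>=2: break
print((RF.T@(np.array(get_tool_pos())-RP)*1000).round(1),get_clock()); cam("wrist","r5"); crop("r5","r5c",320,140,200,150,4)
E
```

```text
-106.5 [-1.  -0.3 -0.2] -105.0 [-0.9 -0.1  0.1] -103.5 [-0.4  0.5  0.2] -102.0 [ 0.1  0.1 -0.3] -100.5 [-0.5  0.7  0.2] -99.0 [ 0.1  0.  -0.6] -97.5 [-2.7 -0.   1.1] -96.0 [-5.4  0.3  4.3] -94.5 [-9.1 -1.   6.7] [-97.7   0.5  30.6] 42.3917
```

View pics/r5c.png

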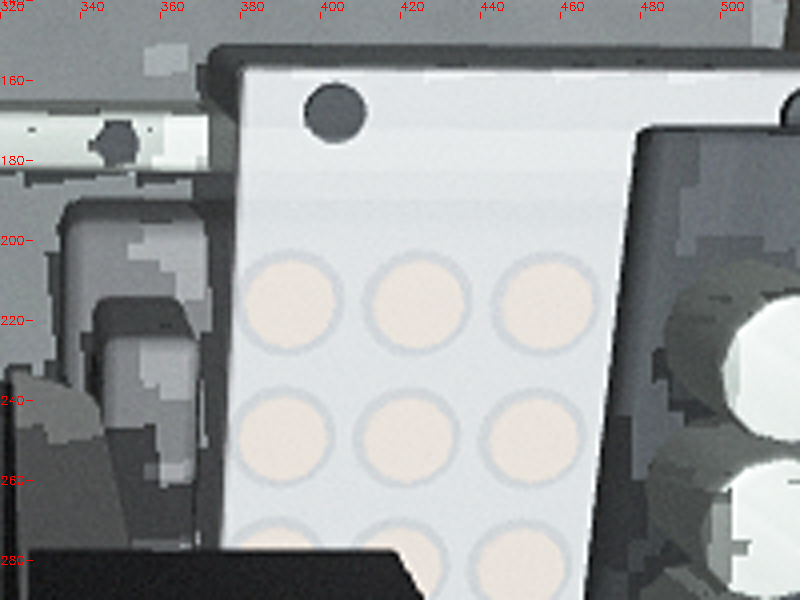

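```bash
python3 - <<'E' 2>/dev/null
from h import *
servo_line(Q(-120,0,31),0.06); servo_line(Q(-125,0,110),0.2); servo_line(Q(-115,0,150),0.2); dwell(.3); cam("wrist","r6"); cam("scene","s6"); cam("top","t6"); print(get_clock(),get_wrist_force())
P=C("r6").proj(np.array([Q(-86,20,38),Q(-74,20,38),Q(-74,-20,38),Q(-90,30,18),Q(-90,-30,18),Q(-70,48.5,33),Q(-70,-48.5,33)])); print(P.round(1).tolist())
crop("r6","r6c",270,130,150,130,5)
crop("s6","s6c",220,150,260,150,3)
E
```

```text
44.3667 [ 0.23613188  0.02022317 -0.21615786]
[[358.4, 178.2], [373.6, 178.2], [371.7, 226.4], [351.5, 162.3], [350.0, 230.3], [379.1, 141.3], [374.4, 256.5]]
```

View pics/r6c.png

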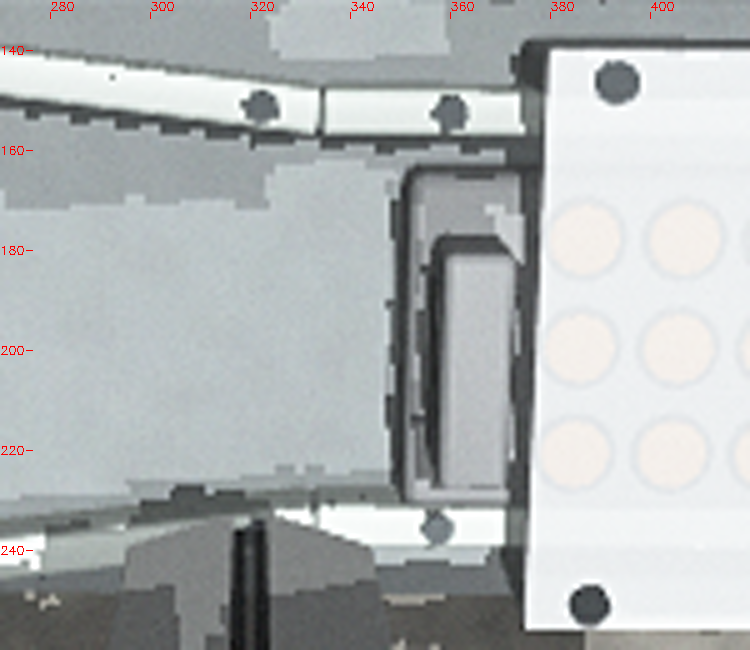

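View pics/s6c.png

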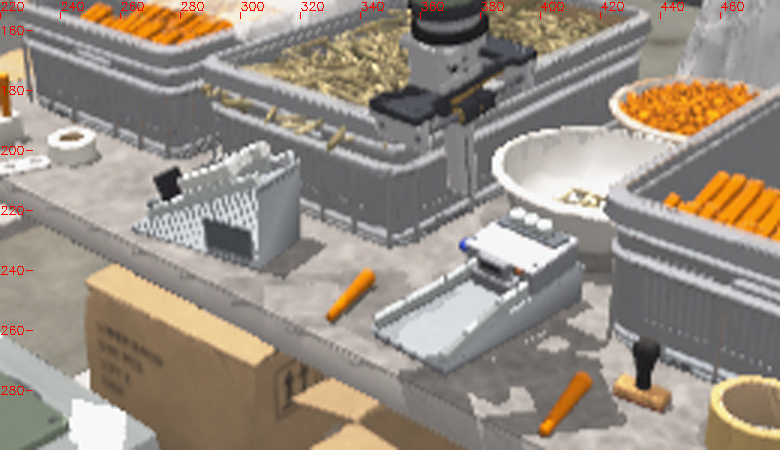

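View pics/t6.png

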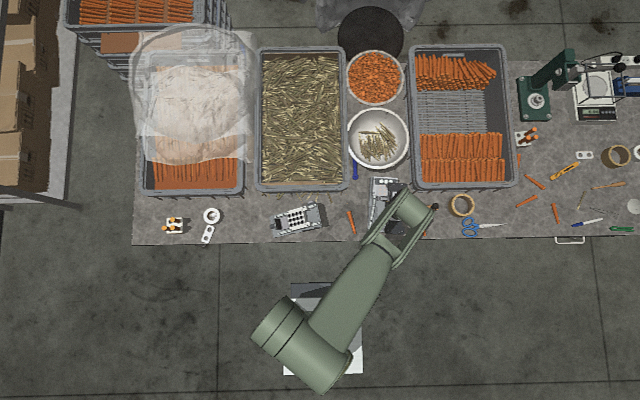

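Run:
```python
from workcell import *
print(close_job(),get_clock())
```

```text
the job is handed in; nothing more can be done
the job is handed in; nothing more can be done
```

The cassette is in the capper's infeed ramp and I handed the job in shortly after 44.4 s; no verdict came back.

**What I did:** I pressed the slide to its hard stop, about 42 mm of travel, where the force rose to 17.6 N. The slide sprang back. I drew the cassette out by its handle, laid it on the foot of the ramp with the handle towards the robot and let go. Then I pushed it up the ramp with closed fingers behind the handle until the force rose at the top stop.

**Last checks:**
- **Seating:** the block corners and handle sit within 1–2 px of where they should be when fully loaded, about 1 mm. The gap between handle and cover is roughly 5 mm against 4 mm nominal. The cassette looks flat, straight and centred.
- **Slide:** it looked back at rest when viewed from above before I gripped the cassette. There is no joint reading to confirm it.
- **Robot:** the fingers are clear of everything and the wrist force is about 0.3 N.
- **Bystanders:** those in view sit where they did at the start. In the last picture from above, the arm hides the stamp and most of the right tube, but the last scene picture shows both in place.

**Disagreements:**
- **Jig height:** my camera estimate of the jig bed was probably a few mm low. While lowering for the grip I felt a light touch of about 6 N, most likely a fingertip on the cassette's top, so I gripped 2.5 mm higher.
- **Ramp height:** my fit put the ramp's foot at 10.4 mm above the table instead of the given 12 mm, so I used the given value. The cassette touched the ramp about 4 mm lower than planned.

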